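# Set the flip stop and locate a heat sink in the test fixture

### The job

On the aluminium test fixture, flip the red stop all the way down across the plate and leave the blue stop up. Then slide the round black heat sink along the plate, without lifting or tipping it, until it touches both the fence and the side of the red stop that faces the middle of the fixture, and leave it there. Leave everything else on the bench where it is.

Things in the scene. Friction and masses are not known exactly. Their poses are not given: they have to be found in the camera images.
- fixture: Fixed aluminium plate, x -100 to +80, y -230 to +230 mm, 12 mm thick (top at z = 12 mm), with a slippery dark steel fence along all its y length: robot-side face at x = +30 mm, 15 mm thick, top at z = 37 mm. Origin: bench level, under the plate; x across the plate to the fence, away from the robot; y along the fence to the robot's left; z up. Yaw up to 0.2 rad.
- red_clamp: Fixed black pivot block of the red stop, on the plate behind the fence: 34 mm along it, 26 mm across, 44 mm tall. Origin: centre of its underside on the plate top, at fixture x = +62.5 mm; axes parallel to the fixture's. Hinge axis: along y, 34 mm above this origin (46 mm over the bench). It is 115 to 160 mm left or right of the fixture's middle; the blue one is on the other side.
- red_stop (a joint): Angle of the red stop: 0 = fully down, level, over the fence and across the plate towards the robot (firm end stop); pi/2 = straight up; more leans back away from the robot (starts 1.8 to 2.1, limit 2.3). Its stiff hinge (0.1 N m friction) holds any angle: it does not fall and must be pushed all the way, about 1 to 2 N at its end.
- red_stop_end (a point): Free end of the red stop, 105 mm from the hinge axis, on the hinge line. The stop is 10 mm thick along the fence, centred on the clamp. Down, it spans 6 mm above to 6 mm below hinge height, and from 40 mm off the axis to its end it is a blade reaching 30 mm below (4 mm over the plate). Raised, the blade juts towards the robot; the straight back edge faces away.
- blue_clamp: the same pivot block for the blue stop, same origin and axes
- blue_stop (a joint): angle of the blue stop, same shape and meaning as the red one; starts 1.8 to 2.1 and must stay up
- heat_sink: Loose round heat sink, black radial fins, brass core, 60 mm diameter, 42 mm tall, 0.2 to 0.4 kg, on the plate near its middle, off the fence; it slides and pushes like a plain cylinder. Origin: centre of its underside. In the corner its centre is 30 mm from the fence face (fixture x = 0) and 35 mm along the fence from the mid thickness of the red stop, towards the fixture's middle.
- small_sink: small square blue finned heat sink, 36 x 36 x 24 mm, on the near part of the plate towards its right end (seen from the robot); bystander. Origin at the centre of its underside
- brass_post: brass spacer post, 16 mm diameter, 26 mm tall, standing on the near part of the plate towards its left end; bystander. Origin at the centre of its underside
- big_sink: large aluminium finned heat sink, 110 x 90 x 50 mm, on the bench beyond the fixture; bystander. Origin at the centre of its underside
- meter: yellow hand multimeter lying flat, 170 x 85 x 38 mm, to the right of the fixture; bystander. Origin at the centre of its underside
- wire_spool: orange empty spool standing on its flange, 60 mm diameter, 40 mm tall, beyond the fixture; bystander. Origin at the centre of its underside
- parts_tray: grey divided tray, 150 x 110 x 35 mm, to the left of the fixture; bystander. Origin at the centre of its underside
- driver: screwdriver with red handle lying on the bench to the left of the fixture; bystander. Origin on its length, at its underside
Mind the look-alikes: they are no part of the job. Leave any turquoise or white look-alike of the heat_sink alone.

How it is judged (in metres and radians):
On the way, in this order (a step that is already met when the one before it is completed fails the run):
1. the red stop is fully down (value of joint red_stop below 0.07 rad), for 0.2 s.
2. the heat sink touches the fence and the red stop (value of joint red_stop below 0.07 rad and x of heat_sink in the frame of fixture between -0.0025 and 0.003 m and ((y of heat_sink in the frame of red_clamp between -0.0375 and -0.032 m and y of red_clamp in the frame of fixture above 0 m) or (y of heat_sink in the frame of red_clamp between 0.032 and 0.0375 m and y of red_clamp in the frame of fixture below 0 m)) and angle between heat_sink's own z axis and vertical below 0.05 rad and z of heat_sink in the frame of fixture below 0.015 m), for 0.2 s.
At the end, for the whole second after the job is handed in: The red stop is down (within 0.07 rad of its end stop), the blue stop is still up (above 1.4 rad), and the heat sink stands flat and still on the plate within 2.5 mm of the fence and within 2.5 mm of the red stop's side that faces the middle of the fixture (all of step 2 and value of joint blue_stop above 1.4 rad and linear speed of heat_sink below 0.01 m/s); the robot touches nothing.
It fails at once if the heat sink is lifted more than 8 mm off the plate or tipped more than 0.25 rad (z of heat_sink in the frame of fixture above 0.02 m or angle between heat_sink's own z axis and vertical above 0.25 rad).
It fails at once if the blue stop is flipped down (below 1.4 rad) (value of joint blue_stop below 1.4 rad).
It fails at once if a bystander is moved more than 20 mm (distance of any of small_sink, brass_post, big_sink, meter, wire_spool, parts_tray, driver from where it was at the start of the episode above 0.02 m).
It also fails if it takes over 64 s, if anything falls off the work surface, if the arm or the gripper's body presses on something with over 40 N, if the wrist force passes 120 N, or if a joint passes its speed limit or range.

### The arm

A 7-joint arm with a two-finger parallel gripper is mounted at the origin on the work surface. World frame = base frame: x ahead of the robot, y to its left, z up, the work surface at z = 0. Lengths are in m, angles in degrees, forces in N, time in s.
With the tool pointing down it reaches from about 0.4 to 0.9 m from the base axis. Payload 5.5 kg.
Tool frame: the origin (TCP) lies midway between the tips of the shut fingers; the grasp point (between the pads) lies 19 mm behind it; z points along the fingers, y is the line along which they close (so a half turn about z gives the same grasp; the last joint's range is limited). The gripper opens to 85 mm and grips with 20 to 120 N. Pads are 22 mm wide; open, the fingers measure 114 mm over their backs; the gripper's body (76 mm by 85 mm) begins 54 mm behind the grasp point. The pads swing forward as they close: fully open they stand 13 mm farther back than shut.
Start: joints at [-59.462, 28.699, -24.465, 88.831, 12.651, 65.22, -12.049], TCP at [0.173, 0.626, 0.231] pointing down, gripper open.
Joint ranges: [-164.97, 164.97], [-17.58, 116.51], [-87.97, 89.64], [11.32, 138.91], [-80.73, 260.73], [10.89, 115.49], [-147.41, 147.41]. Speed limits (degrees/s): [147.25, 147.25, 180, 180, 180, 180, 180].

### API

Orientations are given as a 3x3 rotation matrix whose columns are the frame's x, y, z axes.
In Python, from bench import observe, grab_frame, job_done gives the robot as it stands.
- The arm moves only by the tool jog_arm, never from a script. Its argument "plan" is text: rows parted by semicolons, each of 7 numbers parted by spaces: the shift along the tool's x, y, z in cm, then the turn, a rotation vector about the tool's x, y, z in degrees, then the finger opening in cm, from 0 to 8.54. A call has 1 to 5 rows; each row is the pose to reach, as a shift and turn from the pose commanded when the call began, along the tool's axes at that moment; what a row does not reach only later rows make up. A row lasts 1/10 s, in which the tool goes at most 50 mm and 8.59 degrees, less where a joint would pass 70% of its speed; a pose out of reach is approached as far as the arm can. A call with a gripper value outside its range is refused whole. The fingers move at their own pace and stop on an object; "force" is the grip in N (left out, the last holds). Time passes only in rows, so rows that repeat a pose let the fingers close. It gives the time, the measured TCP pose, the force, the opening and the grip force at its end, in the units of the state.
- observe(): the state, without advancing time (a new reading comes with each control period).
- grab_frame(name): name is "scene" or "top" or "wrist"; returns a dict with "img" (400x640x3 uint8, red, green, blue), "depth" (400x640 float32, m along the optical axis (not along the pixel's ray), 0 where there is no reading), "vertical_fov" (degrees; the focal length in pixels is half the picture's height over the tangent of half this angle, whatever the lens; pixels are square), "cx", "cy" (the principal point, pixels), "k1" (the pictures are not rectified: a ray, as slopes to the right and down, at radius r is drawn at 1 + k1 r^2 times it, then the intrinsics apply), "R" (3x3) and "t" (3): a world point X has camera coordinates R X + t; the wrist camera has in their place "hand_eye" (4x4, takes a point from camera to tool coordinates, whose origin is the TCP and whose axes are the flange's). Camera axes: x right, y down, z forward; pixel columns grow to the right and rows downward; lengths in m; the calibration is good to about 2 mm. A picture is of the moment at which its call begins: read the wrist's pose just before it.
- job_done(): hands the job in; it is judged then, once.
The state is a dict: "t": time; "joints": joint angles; "qvel": joint speeds; "joint_torque": joint torques, N m; "ee_pos": TCP position; "tcp_rot": TCP orientation; "contact_force": force on the tool from outside, world axes, zero at the start; "ft_torque": the same for the moment, N m; "finger_gap": opening from 0.0 (shut) to 1.0 (fully open); "finger_force": force on a finger pad.
Only numpy, scipy, OpenCV 4.12 (cv2) and the standard library are available. Lean on these libraries where they do the work, as an engineer would, in place of code of your own. Each camera call takes 0.05 s, during which the arm holds its last target. There are 200 camera calls.

## Working session

There is one attempt and no reset: what is moved stays moved. The work goes in short steps, Python scripts to look and compute and a tool call to move; the robot and the scene stay as the last step left them, time stands still between calls to the robot, and variables do not carry over. Pictures are saved under pics/ and viewed, at most 10 in all, crops included, and the job is handed in when it is done.

Besides the shell and the picture viewer there is one more tool, called after "Call:" as name(argument=value, ...), one argument or row to a line, values as JSON. jog_arm: Moves the arm, as the interface text tells. Its arguments: {"type":"object","properties":{"plan":{"type":"string"},"force":{"type":"number"}},"required":["plan"]}

```bash
mkdir -p pics
cat > h.py <<'E'
import numpy as np, cv2
from bench import observe, grab_frame, job_done
def K(f):
    F=f["img"].shape[0]/2/np.tan(np.radians(f["vertical_fov"])/2)
    return np.array([[F,0,f["cx"]],[0,F,f["cy"]],[0,0,1]]), np.array([f["k1"],0,0,0.])
def rays(f,uv):
    k,d=K(f); s=cv2.undistortPoints(np.float64(uv).reshape(-1,1,2),k,d)[:,0]
    return np.c_[s,np.ones(len(s))]
def pts(f,uv,z=None):
    r=rays(f,uv); R=np.array(f["R"]);t=np.array(f["t"]); c=-R.T@t; w=r@R
    if z is None:
        uv=np.int32(uv).reshape(-1,2); lam=f["depth"][uv[:,1],uv[:,0]]
    else: lam=(z-c[2])/w[:,2]
    return c+w*np.asarray(lam)[:,None]
def save(f,n): cv2.imwrite(f"pics/{n}.png",cv2.cvtColor(f["img"],cv2.COLOR_RGB2BGR))
E
python3 - <<'E'
from h import *
import pickle
for n in("scene","top"):
    f=grab_frame(n); save(f,n); pickle.dump(f,open(n+".pkl","wb"))
    print(n,f["vertical_fov"],f["k1"],-np.array(f["R"]).T@f["t"])
o=observe();print(o["t"],o["tcp_rot"],o["ee_pos"])
E
```

```text
scene 57.284388896978044 -0.04881438388739444 [ 1.0708902  -0.27192472  0.89806236]
top 55.920294513140924 0.029141854508129263 [ 0.37962784 -0.03023941  1.05559221]
0.1 [[-9.63839392e-01  2.66483233e-01 -5.59227572e-04]
 [ 2.66483804e-01  9.63837935e-01 -1.67862076e-03]
 [ 9.16804607e-05 -1.76694590e-03 -9.99998435e-01]] [0.1731017  0.6258792  0.23036441]
```

View pics/scene.png

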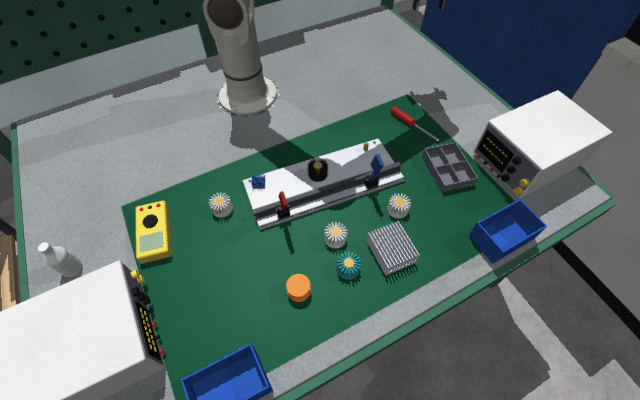

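View pics/top.png

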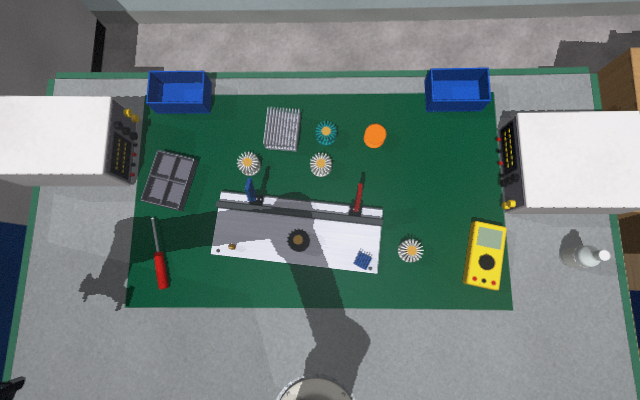

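The scene view shows red stop at (283,200), heat sink at (318,168). In the top view, the plate has corners at about (220,192), (383,208), (378,273) and (212,255). The black heat sink is at (298,240), the red stop at (359,197) on the robot's right, the blue stop at (250,190), the small sink at (363,260) and the post at (232,246).

Run:
```python
from h import *
import pickle
f=pickle.load(open("top.pkl","rb")); im=f["img"]
vv,uu=np.mgrid[170:300,190:410]; uv=np.c_[uu.ravel(),vv.ravel()]
P=pts(f,uv); c=im[uv[:,1],uv[:,0]].astype(int)
hsv=cv2.cvtColor(im,cv2.COLOR_RGB2HSV)[uv[:,1],uv[:,0]].astype(int)
# plate: unsaturated pixels at plate height
m=(hsv[:,1]<70)&(hsv[:,2]>70)&(abs(P[:,2]-.012)<.01)
print("plate z",np.median(P[m,2]))
M=np.zeros((400,640),np.uint8);M[uv[m,1],uv[m,0]]=255
M=cv2.morphologyEx(M,cv2.MORPH_CLOSE,np.ones((9,9)))
cs=max(cv2.findContours(M,0,1)[0],key=cv2.contourArea)[:,0]
W=pts(f,cs,.012)[:,:2]; r=cv2.minAreaRect((W*1000).astype(np.float32));print("plate rect mm",r,cv2.boxPoints(r).tolist())
# fence top
g=(abs(P[:,2]-.037)<.006)&(hsv[:,1]<90); 
rf=cv2.fitLine((P[g,:2]*1000).astype(np.float32),cv2.DIST_HUBER,0,.01,.01).ravel();print("fence",g.sum(),rf,np.degrees(np.arctan2(-rf[0],rf[1])))
# red, blue
for n,hm in(("red",((hsv[:,0]<8)|(hsv[:,0]>172))&(hsv[:,1]>130)&(hsv[:,2]>60)),("blue",(abs(hsv[:,0]-112)<12)&(hsv[:,1]>130)&(hsv[:,2]>60))):
    q=P[hm]; q=q[q[:,2]>.045]; print(n,len(q)); q=q[np.argsort(q[:,2])]; print(q[[0,len(q)//4,len(q)//2,-3,-1]].round(4).tolist())
h=(abs(P[:,2]-.054)<.006)&(abs(uv[:,0]-298)<25)&(abs(uv[:,1]-240)<20)
cc,rad=cv2.minEnclosingCircle((P[h,:2]*1000).astype(np.float32));print("sink",h.sum(),cc,rad,P[h].mean(0),np.median(P[h,2]))
print("sink ray",pts(f,[[298,240]],.054))
```

```text
plate z 0.012532399552671158
plate rect mm ((486.76251220703125, 53.104248046875), (464.6083068847656, 180.7138214111328), 83.44454956054688) [[370.4754333496094, -167.365478515625], [550.0077514648438, -187.99664306640625], [603.049560546875, 273.573974609375], [423.51727294921875, 294.20513916015625]]
fence 1174 [1.22237526e-01 9.92500901e-01 5.32793335e+02 4.45884399e+01] -7.021254
red 114
[[0.5365, -0.104, 0.0472], [0.5435, -0.1092, 0.1172], [0.5571, -0.1101, 0.1396], [0.5695, -0.1092, 0.1528], [0.3796, -0.0302, 1.0556]]
blue 146
[[0.567, 0.1734, 0.0488], [0.5638, 0.1642, 0.1084], [0.5861, 0.1616, 0.1378], [0.572, 0.1673, 0.156], [0.3796, -0.0302, 1.0556]]
sink 201 (459.5609436035156, 48.0395622253418) 29.82958984375 [0.45940435 0.04753856 0.0542717 ] 0.05441865818689706
sink ray [[0.45780018 0.04597699 0.054     ]]
```

Call:
jog_arm(
  plan="-3.4 -3.2 -0.5 0 0 0 0; -6.8 -6.4 -1 0 0 0 0; -10.2 -9.6 -1.5 0 0 0 0; -13.6 -12.8 -2 0 0 0 0; -17 -16 -2 0 0 0 0",
)

```text
t: 0.6
ee_pos: [0.2953, 0.4253, 0.2516]
tcp_rot: [[-0.964, 0.267, 0.0], [0.267, 0.964, 0.0], [-0.0, 0.001, -1.0]]
contact_force: [0.7, 0.0, 0.0]
finger_gap: 0.144
finger_force: 0.0
```

Call:
jog_arm(
  plan="-3.4 -3.2 0 0 0 0 0; -6.8 -6.4 0 0 0 0 0; -10.2 -9.6 0 0 0 0 0; -13.6 -12.8 0 0 0 0 0; -17 -16 0 0 0 0 0",
)

```text
t: 1.1
ee_pos: [0.4161, 0.2255, 0.2512]
tcp_rot: [[-0.964, 0.266, -0.0], [0.266, 0.964, -0.0], [0.0, -0.0, -1.0]]
contact_force: [1.3, 0.6, -0.9]
finger_gap: -0.002
finger_force: 0.0
```

Call:
jog_arm(
  plan="-3.4 -3.2 0 0 0 -2 0; -6.8 -6.4 0 0 0 -4 0; -10.2 -9.6 0 0 0 -6 0; -13.6 -12.8 0 0 0 -8 0; -17 -16 0 0 0 -8.7 0",
)

```text
t: 1.6
ee_pos: [0.5372, 0.0262, 0.2511]
tcp_rot: [[-0.993, 0.116, -0.0], [0.116, 0.993, -0.0], [0.0, -0.0, -1.0]]
contact_force: [0.5, -0.4, 0.2]
finger_gap: -0.002
finger_force: 0.0
```

```bash
cat >> h.py <<'E'
def wrist():
    o=observe(); f=grab_frame("wrist"); H=np.array(f["hand_eye"]); R=np.array(o["tcp_rot"])@H[:3,:3]
    c=np.array(o["tcp_rot"])@H[:3,3]+o["ee_pos"]; f["R"]=R.T; f["t"]=-R.T@c; return f
O=np.array([.4967,.0519]); yaw=np.radians(-6.8)
def fix(p):
    c,s=np.cos(yaw),np.sin(yaw); d=np.asarray(p)[:,:2]-O
    return np.c_[d@[c,s],d@[-s,c],np.asarray(p)[:,2]]*1000
E
python3 - <<'E'
from h import *
import pickle
f=wrist(); save(f,"w1"); pickle.dump(f,open("w1.pkl","wb")); print(observe()["ee_pos"], fix([observe()["ee_pos"]]))
E
```

```text
[0.54097091 0.01676105 0.25112692] [[ 48.12008224 -29.64991211 251.12691614]]
```

View pics/w1.png

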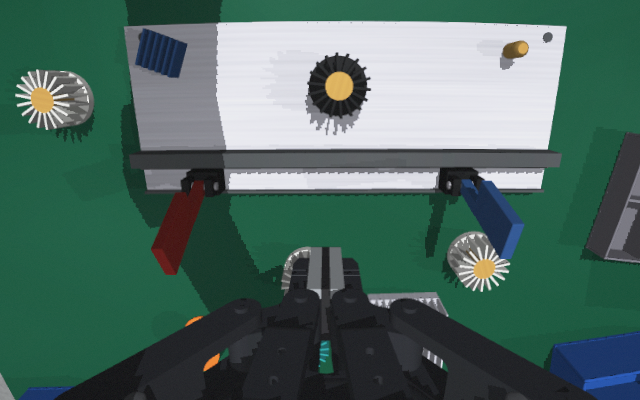

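The wrist view shows the plate's near corners at (126,27) and (566,27), the fence at rows 150–166, the sink's brass core at (339,86), the red stop from (205,183) to (165,262), and the blue stop at right.

Run:
```python
from h import *
import pickle
f=pickle.load(open("w1.pkl","rb")); im=f["img"]
hsv=cv2.cvtColor(im,cv2.COLOR_RGB2HSV).astype(int)
print("near corners",fix(pts(f,[[126,27],[566,27]],.012)).round(1).tolist())
print("fence front top",fix(pts(f,[[133,152],[560,152],[133,165],[560,165]],.037)).round(1).tolist())
print("depth fence",fix(pts(f,[[300,158]])))
def comp(m,u,v):
    n,l,_,_=cv2.connectedComponentsWithStats(m.astype(np.uint8)); return np.argwhere(l==l[v,u])[:,::-1]
for n,hm,s in(("red",((hsv[...,0]<8)|(hsv[...,0]>172))&(hsv[...,1]>130),(180,225)),("blue",(abs(hsv[...,0]-112)<14)&(hsv[...,1]>130),(495,225))):
    q=comp(hm,*s); p=fix(pts(f,q)); p=p[(p[:,2]>45)&(p[:,2]<170)]
    hi=p[p[:,2]>np.percentile(p[:,2],90)]
    print(n,len(p),"pct",np.percentile(p,[2,25,50,75,98],axis=0).round(1).tolist(),"hi",hi.mean(0).round(1), "fx/fy max",p.max(0).round(1))
b=comp((abs(hsv[...,0]-20)<9)&(hsv[...,1]>80)&(hsv[...,2]>100),339,86)
(c,r)=cv2.minEnclosingCircle(b.astype(np.float32));print("core",c,r,fix(pts(f,[c],.054)))
v,u=np.mgrid[40:140,295:385];q=np.c_[u.ravel(),v.ravel()];p=fix(pts(f,q));p=p[(abs(p[:,2]-54)<4)];print("sink circle",cv2.minEnclosingCircle(p[:,:2].astype(np.float32)),np.median(p[:,2]))
```

```text
near corners [[-97.8, -227.8, 12.0], [-100.8, 229.4, 12.0]]
fence front top [[28.7, -224.6, 37.0], [27.0, 228.9, 37.0], [42.7, -226.8, 37.0], [41.1, 231.7, 37.0]]
depth fence [[ 35.09544809 -47.61243006  39.22357786]]
red 2463 pct [[57.2, -156.4, 54.3], [69.2, -151.6, 100.7], [79.3, -148.1, 122.2], [90.3, -147.5, 139.2], [110.2, -146.9, 152.4]] hi [  87.2 -151.4  150.4] fx/fy max [ 115.4 -146.4  154.1]
blue 2619 pct [[46.2, 118.5, 54.8], [58.3, 119.1, 103.4], [65.8, 119.6, 126.4], [75.9, 122.4, 145.5], [91.8, 128.0, 154.8]] hi [ 67.5 123.2 153.5] fx/fy max [ 95.5 138.1 156.6]
core (338.921875, 85.59375) 14.719853401184082 [[-36.73335586  -8.86795482  54.        ]]
sink circle ((-36.38467025756836, -9.07783031463623), 30.140544891357422) 54.77596066218385
```

Call:
jog_arm(
  plan="-3.2 -4 0 0 0 0 0; -6.4 -8 0 0 0 0 0; -9.7 -12.2 3 0 0 0 0; -9.7 -12.2 7 0 0 0 0; -9.7 -12.2 11 0 0 0 0",
)

```text
t: 2.15
ee_pos: [0.6192, -0.1085, 0.1394]
tcp_rot: [[-0.992, 0.123, 0.001], [0.123, 0.992, -0.002], [-0.001, -0.002, -1.0]]
contact_force: [-0.5, 0.8, -0.8]
finger_gap: 0.002
finger_force: 0.0
```

Call:
jog_arm(
  plan="0 0 2 0 0 0 0; 0 0 2.3 0 0 0 0; 0 0 2.3 0 0 0 0; 1 0 2.3 0 0 0 0; 1 0 2.3 0 0 0 0",
)

```text
t: 2.65
ee_pos: [0.6086, -0.1033, 0.12]
tcp_rot: [[-0.993, 0.118, 0.002], [0.118, 0.993, -0.0], [-0.002, -0.0, -1.0]]
contact_force: [1.0, 0.3, 0.5]
finger_gap: -0.001
finger_force: 0.0
```

Run:
```python
from h import *
o=observe();print(fix([o["ee_pos"]]),o["contact_force"],o["tcp_rot"][0])
f=wrist(); save(f,"w2")
```

```text
[[ 129.50674942 -140.86654009  120.02324583]] [1.04356406 0.30824796 0.45501832] [-0.99307128  0.11750317  0.0015593 ]
```

View pics/w2.png

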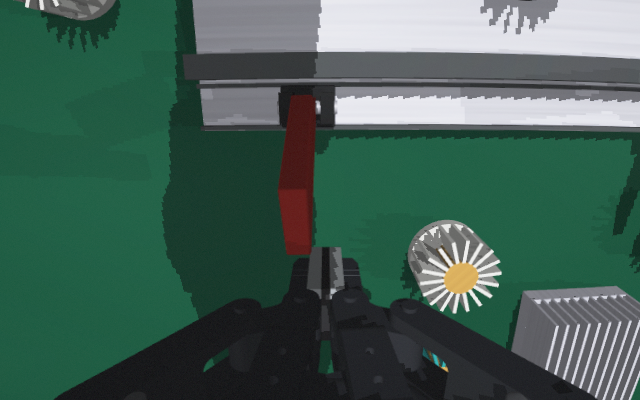

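The red stop at (297,220) stands just ahead and slightly left of the fingertips at (326,250), so I shift 11 mm right first and then push.

Call:
jog_arm(
  plan="0 -1.1 0 0 0 0 0; 0.8 -1.1 0 0 0 0 0; 1.8 -1.1 0 0 0 0 0; 2.8 -1.1 0 0 0 0 0; 2.8 -1.1 0 0 0 0 0",
)

```text
t: 3.2
ee_pos: [0.5776, -0.1107, 0.1181]
tcp_rot: [[-0.993, 0.118, -0.002], [0.118, 0.993, 0.0], [0.002, 0.0, -1.0]]
contact_force: [0.2, -0.0, -0.4]
finger_gap: 0.002
finger_force: 0.0
```

Run:
```python
from h import *
o=observe();print(fix([o["ee_pos"]]),o["contact_force"])
```

```text
[[  99.5907757  -151.91728452  118.116626  ]] [ 0.16923274 -0.01752246 -0.37994191]
```

Call:
jog_arm(
  plan="1 0 -0.4 0 0 0 0; 2 0 -0.6 0 0 0 0; 3 0 -0.6 0 0 0 0; 4.1 0 -0.6 0 0 0 0; 5.1 0 -0.4 0 0 0 0",
)

```text
t: 3.7
ee_pos: [0.5282, -0.1049, 0.1224]
tcp_rot: [[-0.993, 0.118, 0.0], [0.118, 0.993, -0.0], [-0.0, -0.0, -1.0]]
contact_force: [1.4, -0.7, -0.0]
finger_gap: 0.003
finger_force: 0.5
```

Call:
jog_arm(
  plan="1 0 0.4 0 0 0 0; 2 0 0.9 0 0 0 0; 2.8 0 1.5 0 0 0 0; 3.5 0 2.3 0 0 0 0; 4.1 0 3.1 0 0 0 0",
)

```text
t: 4.2
ee_pos: [0.4875, -0.1002, 0.0905]
tcp_rot: [[-0.993, 0.118, -0.001], [0.118, 0.993, 0.0], [0.001, 0.0, -1.0]]
contact_force: [0.1, 0.8, 0.9]
finger_gap: 0.001
finger_force: 0.4
```

Call:
jog_arm(
  plan="0.5 0 0.8 0 0 0 0; 1 0 1.8 0 0 0 0; 1.3 0 2.8 0 0 0 0; 1.5 0 3.7 0 0 0 0; 1.5 0 3.7 0 0 0 0",
)

```text
t: 4.7
ee_pos: [0.4724, -0.0983, 0.0528]
tcp_rot: [[-0.993, 0.118, -0.002], [0.118, 0.993, 0.0], [0.002, 0.0, -1.0]]
contact_force: [-0.4, 0.3, 0.4]
finger_gap: -0.002
finger_force: 0.0
```

Run:
```python
from h import *
o=observe();print(fix([o["ee_pos"]]),o["contact_force"])
f=wrist(); save(f,"w3")
```

```text
[[  -6.32735485 -151.97358116   52.82286935]] [-0.36293464  0.25623867  0.4436157 ]
```

View pics/w3.png

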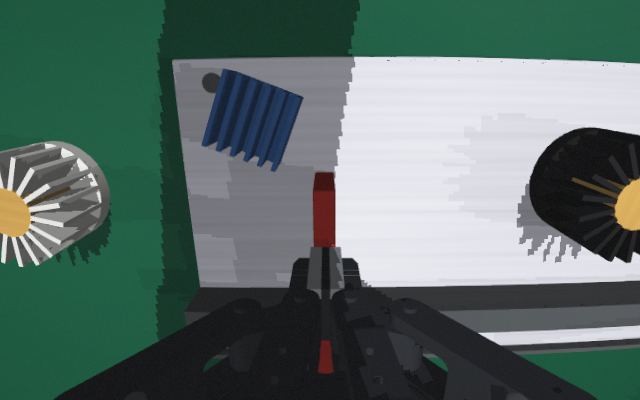

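The red stop at (323,210) lies across the plate under the fingertips, centred. I press it gently to its end stop.

Call:
jog_arm(
  plan="0.5 0 0.1 0 0 0 0; 1 0 0.2 0 0 0 0; 1 0 0.4 0 0 0 0; 1 0 0.5 0 0 0 0; 1 0 0.5 0 0 0 0",
)

```text
t: 5.25
ee_pos: [0.4627, -0.0972, 0.0515]
tcp_rot: [[-0.993, 0.118, -0.001], [0.118, 0.993, 0.0], [0.001, 0.0, -1.0]]
contact_force: [-8.7, 1.1, 27.3]
finger_gap: -0.003
finger_force: 14.1
```

Call:
jog_arm(
  plan="0 0 -1.5 0 0 0 0; 0 0 -4 0 0 0 3; 0 3 -7.5 0 0 0 3; 3 7 -7.5 0 0 0 3; 3 7 -7.5 0 0 0 3",
)

```text
t: 5.75
ee_pos: [0.4396, -0.019, 0.125]
tcp_rot: [[-0.994, 0.111, -0.001], [0.111, 0.994, 0.002], [0.001, 0.002, -1.0]]
contact_force: [0.2, -0.0, 0.3]
finger_gap: 0.354
finger_force: 0.0
```

Run:
```python
from h import *
import pickle
o=observe();print(fix([o["ee_pos"]]),np.array(o["joints"]).round(1),o["contact_force"],o["finger_gap"])
f=wrist(); save(f,"w4");pickle.dump(f,open("w4.pkl","wb"))
```

```text
[[-48.33037557 -77.19851905 125.0377872 ]] [  1.5  14.6  -2.7 123.8   0.8  41.7  81.9] [ 0.16656539 -0.03730407  0.32692859] 0.35385764544056664
```

View pics/w4.png

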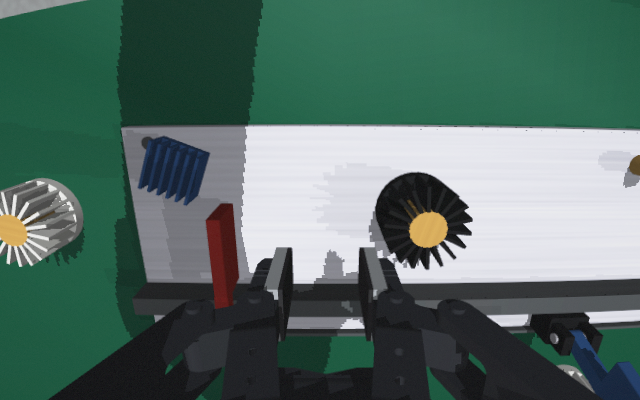

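Red stop is down at (220,255) and the black sink stands at (420,215). Now I move to its near side.

Call:
jog_arm(
  plan="1.3 2.3 0 0 0 0 3; 2.6 4.6 0 0 0 0 3; 3.8 6.8 0 0 0 0 3; 3.8 6.8 0 0 0 0 3; 3.8 6.8 0 0 0 0 3",
)

```text
t: 6.3
ee_pos: [0.4124, 0.0472, 0.1242]
tcp_rot: [[-0.993, 0.117, -0.0], [0.117, 0.993, -0.0], [-0.0, -0.0, -1.0]]
contact_force: [-0.2, 0.0, -0.5]
finger_gap: 0.353
finger_force: 0.0
```

Run:
```python
from h import *
o=observe();print(fix([o["ee_pos"]]),np.array(o["joints"]).round(1),np.array(o["tcp_rot"]).round(3).tolist(),o["finger_gap"])
```

```text
[[-83.16311326 -14.65562709 124.18864658]] [ -5.7  12.4  -5.1 126.9   1.7  40.7  71.4] [[-0.993, 0.117, -0.0], [0.117, 0.993, -0.0], [-0.0, -0.0, -1.0]] 0.35257262122867994
```

Call:
jog_arm(
  plan="0.5 0.6 2.5 0 0 0 3; 0.5 0.6 5 0 0 0 3; 0.5 0.6 7.5 0 0 0 3; 0.5 0.6 9.5 0 0 0 3; 0.5 0.6 10.4 0 0 0 3",
)

```text
t: 6.8
ee_pos: [0.4075, 0.0524, 0.0186]
tcp_rot: [[-0.993, 0.12, -0.002], [0.12, 0.993, -0.001], [0.002, -0.001, -1.0]]
contact_force: [-1.4, -0.7, 0.3]
finger_gap: 0.35
finger_force: 0.0
```

Run:
```python
from h import *
o=observe();print(fix([o["ee_pos"]]),np.array(o["joints"]).round(1),o["contact_force"],np.array(o["tcp_rot"]).round(3).tolist())
```

```text
[[-88.66699514 -10.02077796  18.63380918]] [ -7.5  25.   -4.1 130.1   4.2  25.1  68.1] [-1.37657918 -0.72882775  0.32038399] [[-0.993, 0.12, -0.002], [0.12, 0.993, -0.001], [0.002, -0.001, -1.0]]
```

Call:
jog_arm(
  plan="-0.8 0 0 0 0 0 3; -1.5 0 0 0 0 0 3; -2.1 0 0 0 0 0 3; -2.7 0 0 0 0 0 3; -3.3 0 0 0 0 0 3",
)

```text
t: 7.3
ee_pos: [0.4412, 0.0503, 0.0208]
tcp_rot: [[-0.993, 0.118, -0.0], [0.118, 0.993, 0.0], [0.0, 0.0, -1.0]]
contact_force: [-3.1, 0.2, 2.5]
finger_gap: 0.355
finger_force: 1.8
```

Call:
jog_arm(
  plan="-0.5 0 0 0 0 0 3; -0.9 0 0 0 0 0 3; -1.2 0 0 0 0 0 3; -1.4 0 0 0 0 0 3; -1.4 0 0 0 0 0 3",
)

```text
t: 7.8
ee_pos: [0.4551, 0.0488, 0.0203]
tcp_rot: [[-0.993, 0.118, 0.0], [0.118, 0.993, 0.0], [-0.0, 0.0, -1.0]]
contact_force: [-1.8, -0.6, 1.3]
finger_gap: 0.352
finger_force: 1.3
```

```bash
cat >> h.py <<'E'
def sink(name="top"):
    f=wrist() if name=="wrist" else grab_frame(name)
    v,u=np.mgrid[0:400:1,0:640:1];q=np.c_[u.ravel(),v.ravel()]
    hsv=cv2.cvtColor(f["img"],cv2.COLOR_RGB2HSV)[q[:,1],q[:,0]].astype(int)
    p=fix(pts(f,q)); m=(abs(p[:,0]+20)<70)&(p[:,1]<20)&(p[:,1]>-150)&(abs(p[:,2]-54)<4)&(hsv[:,0]>12)&(hsv[:,0]<28)&(hsv[:,1]>80)
    return f,m.sum(),p[m].mean(0).round(1) if m.any() else None
E
python3 - <<'E'
from h import *
o=observe();print(fix([o["ee_pos"]]),o["contact_force"])
for n in("wrist","top","scene"): print(n,*sink(n)[1:])
E
```

```text
[[-40.91351568  -8.03375966  20.30498883]] [-1.83121099 -0.55685197  1.31608791]
wrist 571 [-14.9  -8.5  54.1]
top 0 None
scene 71 [ -2.3 -10.   53.3]
```

Call:
jog_arm(
  plan="-0.2 0 0 0 0 0 3; -0.4 0 0 0 0 0 3; -0.6 0 0 0 0 0 3; -0.6 0 0 0 0 0 3",
)

```text
t: 8.35
ee_pos: [0.4593, 0.0482, 0.02]
tcp_rot: [[-0.993, 0.117, -0.003], [0.117, 0.993, -0.0], [0.003, -0.0, -1.0]]
contact_force: [-5.9, 1.4, 6.4]
finger_gap: 0.35
finger_force: 3.8
```

Run:
```python
from h import *
o=observe();print(fix([o["ee_pos"]]),o["contact_force"])
for n in("wrist","scene"):
  f,*r=sink(n); print(n,*r)
save(f,"s2")
k,d=K(f); R=np.array(f["R"]);
cv2.imwrite("pics/s2c.png",cv2.resize(cv2.cvtColor(f["img"],cv2.COLOR_RGB2BGR)[120:240,230:420],None,fx=4,fy=4))
```

```text
[[-36.67539144  -8.14180533  20.02410767]] [-5.92298222  1.41131145  6.40688289]
wrist 580 [-10.9  -8.7  54.1]
scene 67 [  2.1 -10.3  53.7]
```

View pics/s2c.png

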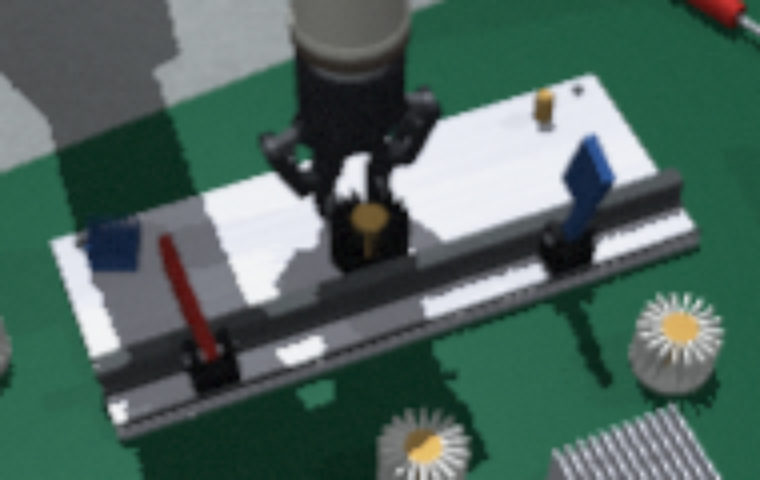

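The sink at (368,225) in the crop is against the fence, and the red stop is down. Now I back off and turn the cradle 55° to push it along the fence.

Call:
jog_arm(
  plan="1.5 0 0 0 0 0 3; 3 1 0 0 0 8 3; 3 2.5 0 0 0 16 3; 2.8 4.2 0 0 0 24 3; 2.8 4.8 0 0 0 32 3",
)

```text
t: 8.95
ee_pos: [0.4408, 0.101, 0.0207]
tcp_rot: [[-0.777, 0.629, 0.004], [0.629, 0.777, 0.001], [-0.002, 0.004, -1.0]]
contact_force: [-0.4, -0.2, -0.4]
finger_gap: 0.349
finger_force: 0.0
```

Call:
jog_arm(
  plan="0 0 0 0 0 8 3; 0 0 0 0 0 16 3; 0 0 0 0 0 23 3; 0 0 0 0 0 23 3",
)

```text
t: 9.35
ee_pos: [0.4399, 0.0992, 0.0205]
tcp_rot: [[-0.473, 0.881, 0.002], [0.881, 0.473, -0.0], [-0.001, 0.002, -1.0]]
contact_force: [-0.0, -0.4, 0.9]
finger_gap: 0.355
finger_force: 0.0
```

```bash
cat > st.py <<'E'
from h import *
o=observe();R=np.array(o["tcp_rot"]);c,s=np.cos(yaw),np.sin(yaw)
F=np.array([[c,s],[-s,c]]);print("tool",fix([o["ee_pos"]]).round(1),"tool x,y in fixture",(F@R[:2,:2]).round(3).tolist(),"force fix",(F@np.array(o["contact_force"])[:2]).round(1),o["contact_force"][2],np.array(o["joints"]).round(0))
for n in("wrist","scene","top"): print(n,*sink(n)[1:])
E
python3 st.py
```

```text
tool [[-62.   40.2  20.5]] tool x,y in fixture [[-0.574, 0.819], [0.819, 0.574]] force fix [ 0.  -0.4] 0.9491324287024429 [-25.  27.  10. 125. -10.  28.  21.]
wrist 0 None
scene 66 [ 2.1 -9.8 53.2]
top 75 [-0.3 -9.1 54.3]
```

Call:
jog_arm(
  plan="-1.4 1.1 0 0 0 0 3; -2.7 2.2 0 0 0 0 3; -3.3 2.2 0 0 0 0 3; -3.9 2.2 0 0 0 0 3; -4 2.2 0 0 0 0 3",
)

```text
t: 10.0
ee_pos: [0.4764, 0.0739, 0.0202]
tcp_rot: [[-0.473, 0.881, -0.001], [0.881, 0.473, 0.0], [0.001, -0.0, -1.0]]
contact_force: [0.4, 2.1, 1.3]
finger_gap: 0.349
finger_force: 0.7
```

Call:
jog_arm(
  plan="-0.6 -0.4 0 0 0 0 3; -1.2 -0.85 0 0 0 0 3; -1.8 -1.3 0 0 0 0 3; -2.5 -1.7 0 0 0 0 3; -3.3 -2.3 0 0 0 0 3",
)

```text
t: 10.5
ee_pos: [0.472, 0.0336, 0.0203]
tcp_rot: [[-0.473, 0.881, -0.0], [0.881, 0.473, 0.0], [0.0, -0.0, -1.0]]
contact_force: [0.1, 1.9, -0.0]
finger_gap: 0.355
finger_force: 0.9
```

```bash
python3 st.py
```

```text
tool [[-22.3 -21.1  20.3]] tool x,y in fixture [[-0.574, 0.819], [0.819, 0.574]] force fix [-0.1  1.9] -0.0031240838273577237 [-16.  29.  10. 122. -10.  29.  30.]
wrist 505 [ -6.6 -42.5  54.2]
scene 67 [  2.  -55.3  53.2]
top 0 None
```

Call:
jog_arm(
  plan="-0.8 -0.55 0 0 0 0 3; -1.6 -1.1 0 0 0 0 3; -2.4 -1.65 0 0 0 0 3; -3.2 -2.2 0 0 0 0 3; -4 -2.75 0 0 0 0 3",
)

```text
t: 11.15
ee_pos: [0.4666, -0.015, 0.0203]
tcp_rot: [[-0.473, 0.881, -0.0], [0.881, 0.473, -0.0], [0.0, -0.0, -1.0]]
contact_force: [-0.4, 2.5, -0.1]
finger_gap: 0.347
finger_force: 1.0
```

```bash
python3 st.py
```

```text
tool [[-21.9 -70.   20.3]] tool x,y in fixture [[-0.574, 0.819], [0.819, 0.574]] force fix [-0.7  2.4] -0.08563052957704084 [-10.  29.  10. 123. -10.  29.  36.]
wrist 520 [ -6.3 -91.3  54.2]
scene 69 [   2.4 -104.    53.4]
top 0 None
```

Call:
jog_arm(
  plan="-0.3 -0.2 0 0 0 0 3; -0.6 -0.4 0 0 0 0 3; -0.9 -0.55 0 0 0 0 3; -1.1 -0.65 0 0 0 0 3; -1.1 -0.65 0 0 0 0 3",
)

```text
t: 11.8
ee_pos: [0.4663, -0.027, 0.0203]
tcp_rot: [[-0.473, 0.881, -0.0], [0.881, 0.473, -0.0], [0.0, -0.0, -1.0]]
contact_force: [-0.3, 0.8, 0.9]
finger_gap: 0.351
finger_force: 0.4
```

Call:
jog_arm(
  plan="-0.15 -0.05 0 0 0 0 3; -0.3 -0.1 0 0 0 0 3; -0.4 -0.1 0 0 0 0 3; -0.4 -0.1 0 0 0 0 3",
)

```text
t: 12.2
ee_pos: [0.4664, -0.0301, 0.0201]
tcp_rot: [[-0.474, 0.881, -0.002], [0.881, 0.474, 0.001], [0.002, -0.001, -1.0]]
contact_force: [-3.7, 4.3, 3.9]
finger_gap: 0.355
finger_force: 2.7
```

```bash
python3 st.py
```

```text
tool [[-20.4 -85.   20.1]] tool x,y in fixture [[-0.575, 0.818], [0.818, 0.575]] force fix [-4.2  3.9] 3.945953157370022 [ -8.  29.  10. 123. -10.  29.  38.]
wrist 577 [  -5.5 -106.8   54.2]
scene 72 [   1.9 -116.4   53.5]
top 0 None
```

Call:
jog_arm(
  plan="-0.15 0 0 0 0 0 3; -0.3 0 0 0 0 0 3; -0.3 0 0 0 0 0 3; -0.3 0 0 0 0 0 3",
)

```text
t: 12.75
ee_pos: [0.4663, -0.0314, 0.02]
tcp_rot: [[-0.475, 0.88, -0.005], [0.88, 0.475, 0.002], [0.004, -0.003, -1.0]]
contact_force: [-6.2, 7.6, 7.2]
finger_gap: 0.352
finger_force: 5.6
```

```bash
python3 st.py
```

```text
tool [[-20.4 -86.3  20. ]] tool x,y in fixture [[-0.575, 0.818], [0.818, 0.575]] force fix [-7.   6.9] 7.225391533035301 [ -7.  29.  10. 123. -10.  29.  38.]
wrist 566 [  -5.6 -108.    54.2]
scene 74 [   2.4 -117.    53.3]
top 0 None
```

Call:
jog_arm(
  plan="0.3 0 0 0 0 0 3; 0.8 0 0 0 0 0 3; 2 0 0 0 0 0 3; 4 0 0 0 0 0 3; 4 0 -3 0 0 0 3",
)

```text
t: 13.4
ee_pos: [0.4455, 0.0042, 0.0478]
tcp_rot: [[-0.476, 0.88, -0.008], [0.88, 0.476, 0.0], [0.004, -0.007, -1.0]]
contact_force: [-0.4, -0.6, 0.6]
finger_gap: 0.352
finger_force: 0.0
```

Call:
jog_arm(
  plan="1 3 -4 0 0 0 3; 2 6 -8 0 0 0 3; 3 9 -12 0 0 0 3; 3 12 -15 0 0 0 3; 3 12 -15 0 0 0 3",
)

```text
t: 13.9
ee_pos: [0.5478, 0.0894, 0.2059]
tcp_rot: [[-0.477, 0.879, 0.013], [0.879, 0.477, 0.004], [-0.003, 0.013, -1.0]]
contact_force: [0.6, -0.3, 0.2]
finger_gap: 0.348
finger_force: 0.0
```

```bash
python3 st.py
python3 - <<'E'
from h import *
f=grab_frame("top"); cv2.imwrite("pics/t3.png",cv2.resize(cv2.cvtColor(f["img"],cv2.COLOR_RGB2BGR)[170:290,195:395],None,fx=4,fy=4,interpolation=cv2.INTER_CUBIC))
v,u=np.mgrid[170:290,195:395];q=np.c_[u.ravel(),v.ravel()];p=fix(pts(f,q));hsv=cv2.cvtColor(f["img"],cv2.COLOR_RGB2HSV)[q[:,1],q[:,0]].astype(int)
m=((hsv[:,0]<8)|(hsv[:,0]>172))&(hsv[:,1]>130)&(p[:,1]<-120)&(p[:,2]>40)&(p[:,2]<100);r=p[m];print("red",len(r),np.percentile(r,[2,50,98],axis=0).round(1).tolist())
for a in(-30,0,30):
    k=r[abs(r[:,0]-a)<15]; print(a,len(k),k[:,1:].mean(0) if len(k) else None)
E
```

```text
tool [[ 46.3  43.3 205.9]] tool x,y in fixture [[-0.577, 0.816], [0.817, 0.577]] force fix [ 0.6 -0.3] 0.2489846523212099 [-22.  18.  13. 106.  -5.  55.  21.]
wrist 549 [   0.3 -116.1   54.8]
scene 73 [   2.5 -118.1   53.1]
top 72 [-1.000e-01 -1.172e+02  5.450e+01]
red 102 [[-37.1, -156.3, 49.3], [14.0, -152.6, 52.4], [62.9, -148.7, 56.3]]
-30 28 [-152.50482418   52.47559846]
0 24 [-152.55942861   51.87073021]
30 27 [-152.80449451   53.11995946]
```

View pics/t3.png

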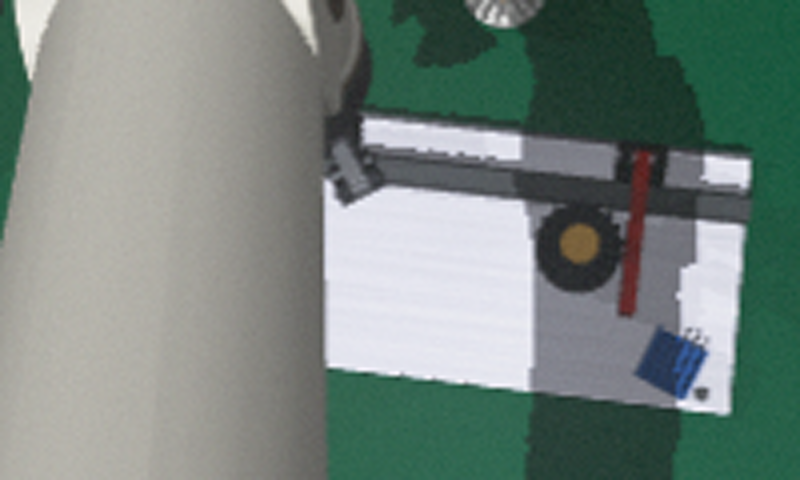

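The sink at (579,243) touches the fence and the red stop at (633,235), 35.3 mm from its middle. I check the blue stop by colour and depth, then hand in.

Run:
```python
from h import *
f=grab_frame("scene");v,u=np.mgrid[120:240,230:420];q=np.c_[u.ravel(),v.ravel()];p=fix(pts(f,q));hsv=cv2.cvtColor(f["img"],cv2.COLOR_RGB2HSV)[q[:,1],q[:,0]].astype(int)
m=(abs(hsv[:,0]-112)<14)&(hsv[:,1]>110)&(p[:,1]>90)&(p[:,2]>40)&(p[:,2]<200);b=p[m];top=np.percentile(b[:,2],97);print("blue",m.sum(),np.percentile(b,[3,50,97],axis=0).round(1).tolist())
if top>130: print(job_done())
```

```text
blue 177 [[58.3, 117.4, 48.2], [74.3, 119.3, 121.6], [92.8, 127.3, 152.3]]
the job is handed in; nothing more can be done
None
```

The job is handed in: the red stop is down, the blue stop is still up, and the heat sink measures as touching both the fence and the inner side of the red stop; I don't have the judge's result.

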